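# Put the hot-air nozzles back in their rack by size

## Task

The square hot-air rework nozzles go back in their rack: the smallest and the largest already stand in its two end bays. Set the four loose ones down in the empty bays between them (no dropping), one to a bay, so that the row grows steadily in size from the smallest to the largest, each upright on its mouth, centred in its bay and with its sides square to the rack. Leave the two end nozzles and the flux jar, capacitor and heat sink where they are.

Things in the scene. Friction and masses are not known exactly. Their poses are not given: they have to be found in the camera images.
- nozzle_22: steel hot-air nozzle standing mouth down: square mouth 22 x 22 mm (sides 14 mm tall), tapering shoulder 4 mm, then a round neck 22 mm in diameter, 26 mm tall, to hold it by; 44 mm tall in all. Origin at the centre of its underside, x and y along the square's sides, z up. Loose on the bench, to be put away
- nozzle_30: steel hot-air nozzle standing mouth down: square mouth 30 x 30 mm (sides 14 mm tall), tapering shoulder 8 mm, then a round neck 22 mm in diameter, 26 mm tall, to hold it by; 48 mm tall in all. Origin at the centre of its underside, x and y along the square's sides, z up. Loose on the bench, to be put away
- nozzle_38: steel hot-air nozzle standing mouth down: square mouth 38 x 38 mm (sides 14 mm tall), tapering shoulder 12 mm, then a round neck 22 mm in diameter, 26 mm tall, to hold it by; 52 mm tall in all. Origin at the centre of its underside, x and y along the square's sides, z up. Loose on the bench, to be put away
- nozzle_46: steel hot-air nozzle standing mouth down: square mouth 46 x 46 mm (sides 14 mm tall), tapering shoulder 16 mm, then a round neck 22 mm in diameter, 26 mm tall, to hold it by; 56 mm tall in all. Origin at the centre of its underside, x and y along the square's sides, z up. Loose on the bench, to be put away
- nozzle_14: steel hot-air nozzle standing mouth down: square mouth 14 x 14 mm (sides 14 mm tall), tapering shoulder 2 mm, then a round neck 22 mm in diameter, 26 mm tall, to hold it by; 42 mm tall in all. Origin at the centre of its underside, x and y along the square's sides, z up. Smallest of the set, already loose in an end bay (which end varies); stays there
- nozzle_54: steel hot-air nozzle standing mouth down: square mouth 54 x 54 mm (sides 14 mm tall), tapering shoulder 20 mm, then a round neck 22 mm in diameter, 26 mm tall, to hold it by; 60 mm tall in all. Origin at the centre of its underside, x and y along the square's sides, z up. Largest of the set, already loose in an end bay (which end varies); stays there
- rack: fixed black tray with bright aluminium edges, 372 mm long (y axis), 82 mm wide (x axis), white lines dividing it into six bays in a row. Origin at the centre of its underside; floor 8 mm and rim (4 mm thick) 14 mm above the bench. Bay centres on its y axis at -150, -90, -30, 30, 90, 150 mm; the four inner ones start empty
- flux: small amber glass flux jar with a white cap, 32 mm in diameter, 62 mm tall, loose among the nozzles; a bystander. Origin at the centre of its underside. Within 0.72 m of the robot's axis and 45 degrees of straight ahead only listed things stand, none reaching above 70 mm
- capacitor: blue capacitor can with a grey top, 35 mm in diameter, 51 mm tall, standing loose among the nozzles; a bystander. Origin at the centre of its underside
- heatsink: black finned heat sink, 42 x 40 mm, 28 mm tall, standing loose among the nozzles; a bystander. Origin at the centre of its underside
Mind the look-alikes: they are no part of the job. Leave any yellow look-alike of the nozzle_22 alone.

How it is judged:
At the end, for the whole second after the job is handed in: All six nozzles stand at rest in the rack in order of size, end to end: each within 12 mm of its bay's centre along and across, on the floor within 5 mm, tilted under 0.1 rad; the four moved ones square to the rack within 0.26 rad (any quarter turn). End nozzles stay in their bays (((x of nozzle_14 in the frame of rack between -0.012 and 0.012 m and y of nozzle_14 in the frame of rack between -0.162 and -0.138 m and x of nozzle_22 in the frame of rack between -0.012 and 0.012 m and y of nozzle_22 in the frame of rack between -0.102 and -0.078 m and x of nozzle_30 in the frame of rack between -0.012 and 0.012 m and y of nozzle_30 in the frame of rack between -0.042 and -0.018 m and x of nozzle_38 in the frame of rack between -0.012 and 0.012 m and y of nozzle_38 in the frame of rack between 0.018 and 0.042 m and x of nozzle_46 in the frame of rack between -0.012 and 0.012 m and y of nozzle_46 in the frame of rack between 0.078 and 0.102 m and x of nozzle_54 in the frame of rack between -0.012 and 0.012 m and y of nozzle_54 in the frame of rack between 0.138 and 0.162 m) or (x of nozzle_14 in the frame of rack between -0.012 and 0.012 m and y of nozzle_14 in the frame of rack between 0.138 and 0.162 m and x of nozzle_22 in the frame of rack between -0.012 and 0.012 m and y of nozzle_22 in the frame of rack between 0.078 and 0.102 m and x of nozzle_30 in the frame of rack between -0.012 and 0.012 m and y of nozzle_30 in the frame of rack between 0.018 and 0.042 m and x of nozzle_38 in the frame of rack between -0.012 and 0.012 m and y of nozzle_38 in the frame of rack between -0.042 and -0.018 m and x of nozzle_46 in the frame of rack between -0.012 and 0.012 m and y of nozzle_46 in the frame of rack between -0.102 and -0.078 m and x of nozzle_54 in the frame of rack between -0.012 and 0.012 m and y of nozzle_54 in the frame of rack between -0.162 and -0.138 m)) and angle between each of nozzle_14, nozzle_22, nozzle_30, nozzle_38, nozzle_46, nozzle_54's own z axis and vertical below 0.1 rad and linear speed of each of nozzle_14, nozzle_22, nozzle_30, nozzle_38, nozzle_46, nozzle_54 below 0.02 m/s and z of nozzle_14 in the frame of rack between 0.003 and 0.013 m and z of nozzle_22 in the frame of rack between 0.003 and 0.013 m and (angle between the x axis of nozzle_22 and the x axis of rack, either way round below 0.26 rad or angle between the x axis of nozzle_22 and the y axis of rack, either way round below 0.26 rad) and z of nozzle_30 in the frame of rack between 0.003 and 0.013 m and (angle between the x axis of nozzle_30 and the x axis of rack, either way round below 0.26 rad or angle between the x axis of nozzle_30 and the y axis of rack, either way round below 0.26 rad) and z of nozzle_38 in the frame of rack between 0.003 and 0.013 m and (angle between the x axis of nozzle_38 and the x axis of rack, either way round below 0.26 rad or angle between the x axis of nozzle_38 and the y axis of rack, either way round below 0.26 rad) and z of nozzle_46 in the frame of rack between 0.003 and 0.013 m and (angle between the x axis of nozzle_46 and the x axis of rack, either way round below 0.26 rad or angle between the x axis of nozzle_46 and the y axis of rack, either way round below 0.26 rad) and z of nozzle_54 in the frame of rack between 0.003 and 0.013 m); the robot touches nothing.
It fails at once if the smallest or the largest nozzle, already in its end bay, is shifted more than 10 mm or knocked over (distance of any of nozzle_14, nozzle_54 from where it was at the start of the episode above 0.01 m or angle between any of nozzle_14, nozzle_54's own z axis and vertical above 0.4 rad).
It fails at once if the flux jar is shifted more than 20 mm or knocked over (distance of flux from where it was at the start of the episode above 0.02 m or angle between flux's own z axis and vertical above 0.4 rad).
It fails at once if the capacitor is shifted more than 20 mm or knocked over (distance of capacitor from where it was at the start of the episode above 0.02 m or angle between capacitor's own z axis and vertical above 0.4 rad).
It fails at once if the heat sink is shifted more than 20 mm or knocked over (distance of heatsink from where it was at the start of the episode above 0.02 m or angle between heatsink's own z axis and vertical above 0.4 rad).
It fails at once if a nozzle is dropped from more than about 2 cm instead of being set down ((linear speed of nozzle_22 above 0.65 m/s and contact force between nozzle_22 and the fingers below 0.02 N) or (linear speed of nozzle_30 above 0.65 m/s and contact force between nozzle_30 and the fingers below 0.02 N) or (linear speed of nozzle_38 above 0.65 m/s and contact force between nozzle_38 and the fingers below 0.02 N) or (linear speed of nozzle_46 above 0.65 m/s and contact force between nozzle_46 and the fingers below 0.02 N)).
It also fails if it takes over 80 s, if anything falls off the work surface, if the arm or the gripper's body presses on something with over 40 N, if the wrist force passes 120 N, or if a joint passes its speed limit or range.

## Robot

A 6-joint arm with a two-finger parallel gripper is mounted at the origin on the work surface. World frame = base frame: x ahead of the robot, y to its left, z up, the work surface at z = 0. Lengths are in m, angles in rad, forces in N, time in s.
With the tool pointing down it reaches from about 0.25 to 0.725 m from the base axis. Payload 4 kg.
Tool frame: the origin (TCP) lies midway between the tips of the shut fingers; the grasp point (between the pads) lies 19 mm behind it; z points along the fingers, y is the line along which they close (so a half turn about z gives the same grasp; the last joint's range is limited). The gripper opens to 85 mm and grips with 20 to 120 N. Pads are 22 mm wide; open, the fingers measure 114 mm over their backs; the gripper's body (76 mm by 85 mm) begins 54 mm behind the grasp point. The pads swing forward as they close: fully open they stand 13 mm farther back than shut.
Start: joints at [-1.249, 0.241, 0.005, 1.335, 0, 1.571], TCP at [0.158, -0.474, 0.231] pointing down, gripper open.
Joint ranges: [-2.72, 2.72], [-1.05, 1.87], [-1.09, 1.28], [-1.99, 2.15], [-1.42, 1.44], [-3.14, 3.14]. Speed limits (rad/s): [2.79, 2.79, 3.14, 3.14, 3.14, 3.14].

## Interface

Orientations are given as a unit quaternion [x, y, z, w].
In Python, from workcell import get_obs, camera, job_done, silhouettes gives the robot as it stands. The module is installed in compiled form; this text tells all that it offers.
- The arm moves only by the tool drive_tool, never from a script. Its argument "increments" is a list of rows, each a list of 3 entries, a list of its own where there are three numbers: the shift along the world's x, y, z in mm, then the turn, a rotation vector about the world's x, y, z in degrees, then the opening, from 0 (shut) to 1 (fully open). A call has 1 to 8 rows; each row shifts and turns the commanded pose from where the row before left it; what a row does not reach is not made up. A row lasts 1/12 s, in which the tool goes at most 41.7 mm and 7.16 degrees, less where a joint would pass 70% of its speed; a pose out of reach is approached as far as the arm can. A call is refused whole if a number of a shift passes 41.7 or a number of a turn 7.16, either way. A call with a gripper value outside its range is refused whole. The fingers move at their own pace and stop on an object; the grip force is fixed at half the most. Time passes only in rows, so rows that do not move let the fingers close. It gives the time, the measured TCP pose, the force, the opening and the grip force at its end, in the units of the state.
- get_obs(): the state, without advancing time (a new reading comes with each control period).
- camera(name): name is "scene" or "top" or "wrist"; returns a dict with "image" (400x640x3 uint8, red, green, blue), "K" (3x3 intrinsics, pixels), "view" (4x4, takes a point from world to camera coordinates). Camera axes: x right, y down, z forward; pixel columns grow to the right and rows downward; lengths in m; the calibration is good to about 2 mm. A picture is of the moment at which its call begins. There is no depth.
- job_done(): hands the job in; it is judged then, once.
Trained networks look in a picture, given as the dict that the camera call returned (one of the last four; its "shot" number tells which), for a name from the list of things; names that differ only in an ending like _2 or _b are one class to them, and where a whole thing is asked for, a point or a joint stands for the part that bears it (a point fixed in the world has none). Each returns a list of dicts, best first, with "conf" (0 to 1); they miss things now and then, are a little off and sometimes report something else, mostly with a low value. They report only what shows in the picture. A call takes as long as a camera call. They do not tell look-alikes from the thing itself.
- silhouettes(query, picture): "region" (400x640 bool, what is visible of it) and "bbox" ([left, top, right, bottom] in pixels, round what is visible of it).
The state is a dict: "clock": time; "joint_pos": joint angles; "joint_vel": joint speeds; "tau": joint torques, N m; "eef_pos": TCP position; "tool_rot": TCP orientation; "ft_force": force on the tool from outside, world axes, zero at the start; "ft_torque": the same for the moment, N m; "grip_width": finger opening in m; "grasp_force": force on a finger pad.
Only numpy, scipy, OpenCV 4.12 (cv2) and the standard library are available. Lean on these libraries where they do the work, as an engineer would, in place of code of your own. Each camera call takes 0.05 s, during which the arm holds its last target. There are 200 camera calls.

## Working session

There is one attempt and no reset: what is moved stays moved. The work goes in short steps, Python scripts to look and compute and a tool call to move; the robot and the scene stay as the last step left them, time stands still between calls to the robot, and variables do not carry over. Pictures are saved under pics/ and viewed, at most 14 in all, crops included, and the job is handed in when it is done.

Besides the shell and the picture viewer there is one more tool, called as name(argument=value, ...), one argument or row to a line, values as JSON. drive_tool: Moves the arm, as the interface text tells. Its arguments: {"type":"object","properties":{"increments":{"type":"array"}},"required":["increments"]}

```bash
mkdir -p pics; cat > h.py <<'E'
import numpy as np, cv2
from workcell import get_obs, camera, job_done, silhouettes
def ray(p,uv):
    R=p["view"][:3,:3];t=p["view"][:3,3]
    d=R.T@np.linalg.solve(p["K"],[uv[0],uv[1],1.]);return -R.T@t,d
def atz(p,uv,z):
    c,d=ray(p,uv);return c+d*(z-c[2])/d[2]
def proj(p,X):
    q=p["K"]@(p["view"][:3,:3]@np.asarray(X,float)+p["view"][:3,3]);return q[:2]/q[2]
def save(p,n,crop=None,s=1):
    im=p["image"][:,:,::-1]
    if crop: im=im[crop[1]:crop[3],crop[0]:crop[2]]
    cv2.imwrite("pics/"+n,cv2.resize(im,None,fx=s,fy=s,interpolation=cv2.INTER_CUBIC))
E
python3 - <<'E'
from h import *
o=get_obs();print(o["clock"],o["eef_pos"],o["tool_rot"])
for n in ["top","scene"]:
    p=camera(n);save(p,n+"0.png",s=1.25);c,_=ray(p,(0,0));print(n,c.round(3),p["K"][0,0])
    for q in ["nozzle_14","nozzle_22","nozzle_30","nozzle_38","nozzle_46","nozzle_54","rack","flux","capacitor","heatsink"]:
        for d in silhouettes(q,p):
            if d["conf"]<.2: continue
            v,u=np.nonzero(d["region"]);b=d["bbox"]
            print(q,round(d["conf"],2),np.round(b),atz(p,(u.mean(),v.mean()),.03)[:2].round(3),len(u))
E
```

```text
0.0 [ 0.1579506  -0.47374865  0.23041359] [ 9.87083774e-01  1.60201620e-01 -1.60331849e-04 -1.01867395e-03]
top [ 0.416 -0.01   1.017] 428.97485155366365
nozzle_14 0.84 [367. 226. 395. 252.] [ 0.49  -0.171] 594
nozzle_14 0.67 [240. 159. 271. 183.] [0.651 0.117] 426
nozzle_14 0.56 [456. 221. 476. 243.] [ 0.506 -0.37 ] 306
nozzle_14 0.55 [247. 248. 256. 255.] [0.462 0.128] 76
nozzle_14 0.52 [162. 229. 180. 241.] [0.499 0.309] 120
nozzle_14 0.47 [354. 152. 372. 170.] [ 0.674 -0.127] 190
nozzle_14 0.45 [132. 226. 150. 242.] [0.504 0.383] 190
nozzle_22 0.84 [367. 226. 395. 252.] [ 0.49  -0.171] 594
nozzle_22 0.67 [240. 159. 271. 183.] [0.651 0.117] 426
nozzle_22 0.56 [456. 221. 476. 243.] [ 0.506 -0.37 ] 306
nozzle_22 0.55 [247. 248. 256. 255.] [0.462 0.128] 76
nozzle_22 0.52 [162. 229. 180. 241.] [0.499 0.309] 120
nozzle_22 0.47 [354. 152. 372. 170.] [ 0.674 -0.127] 190
nozzle_22 0.45 [132. 226. 150. 242.] [0.504 0.383] 190
nozzle_30 0.84 [367. 226. 395. 252.] [ 0.49  -0.171] 594
nozzle_30 0.67 [240. 159. 271. 183.] [0.651 0.117] 426
nozzle_30 0.56 [456. 221. 476. 243.] [ 0.506 -0.37 ] 3
[... 3608 characters left out ...]
_54 0.85 [320. 243. 348. 275.] [0.67  0.127] 495
nozzle_54 0.72 [239. 208. 255. 231.] [ 0.689 -0.121] 254
nozzle_54 0.71 [224. 152. 240. 173.] [ 0.52  -0.364] 221
nozzle_54 0.66 [477. 264. 493. 288.] [0.516 0.39 ] 302
nozzle_54 0.65 [443. 246. 459. 269.] [0.51  0.314] 255
nozzle_54 0.64 [273. 167. 304. 192.] [ 0.5   -0.165] 397
nozzle_54 0.5 [382. 206. 393. 222.] [0.459 0.124] 144
rack 0.65 [272. 181. 408. 237.] [0.503 0.028] 2626
flux 0.92 [386. 252. 397. 281.] [0.623 0.232] 434
flux 0.4 [273. 167. 303. 192.] [ 0.498 -0.168] 436
capacitor 0.55 [281. 230. 300. 255.] [0.686 0.015] 384
heatsink 0.68 [212. 187. 231. 205.] [ 0.66  -0.244] 312
heatsink 0.49 [476. 264. 495. 286.] [0.517 0.39 ] 290
```

View pics/top0.png

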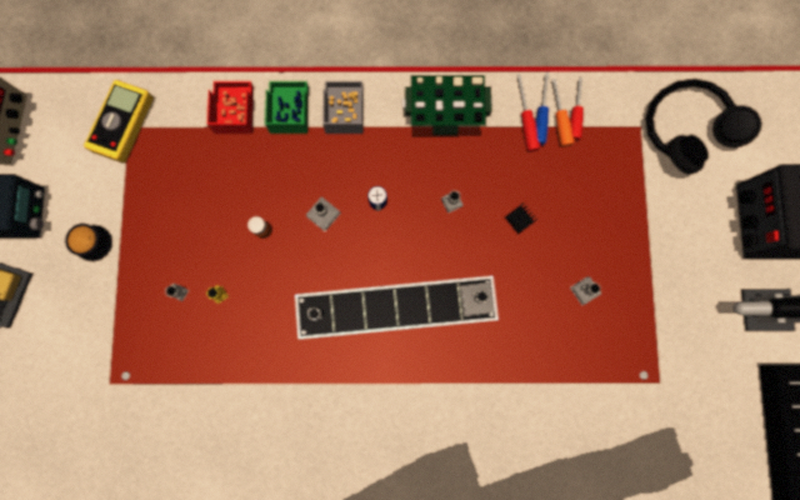

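View pics/scene0.png

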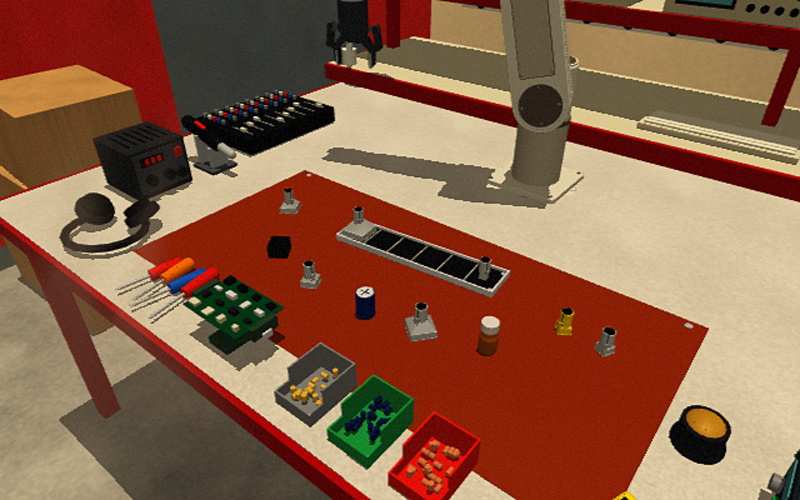

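The top view shows the rack at about (234–399, 223–271) px, with the 54 in its right end bay (-y) and the 14 in its left (+y).

There are two small-nozzle candidates:
- Grey, at top (141,233) and scene (485,276) px.
- Yellow, at top (174,235) and scene (451,257) px.

The grey one fits the steel nozzle_22, and the yellow one is the look-alike to leave alone. The other loose ones, in top px, are 46 at (255,171), about 30 at (363,161) and about 38 at (466,232). I'll fit the model shapes to both views to confirm sizes and poses.

```bash
cat >> h.py <<'E'
from scipy.optimize import minimize
a=np.linspace(0,2*np.pi,24,endpoint=False);C=np.c_[np.cos(a),np.sin(a)]*.011
Q=np.array([[-1,-1],[1,-1],[1,1],[-1,1]])/2.
def parts(s):
    S=s/1000;zn=.014+(s-10)/2/1000 if s>14 else .016
    lay=lambda P,z:np.c_[P,np.full(len(P),z)]
    return [np.r_[lay(Q*S,0),lay(Q*S,.014)],np.r_[lay(Q*S,.014),lay(C,zn)],np.r_[lay(C,zn),lay(C,zn+.026)]]
SH={22:4,30:8,38:12,46:16,54:20,14:2}
def parts(s):
    S=s/1000;zn=.014+SH[s]/1000
    lay=lambda P,z:np.c_[P,np.full(len(P),z)]
    return [np.r_[lay(Q*S,0),lay(Q*S,.014)],np.r_[lay(Q*S,.014),lay(C,zn)],np.r_[lay(C,zn),lay(C,zn+.026)]]
RACK=[np.array([[x,y,z] for x in(-.041,.041) for y in(-.186,.186) for z in(0,.014)])]
def mask(p,ps,x,y,yaw,z,K=4):
    m=np.zeros((400*K,640*K),np.uint8);c,s=np.cos(yaw),np.sin(yaw);R=np.array([[c,-s,0],[s,c,0],[0,0,1]])
    for P in ps:
        X=P@R.T+[x,y,z];q=(X@p["view"][:3,:3].T+p["view"][:3,3])@p["K"].T
        uv=(q[:,:2]/q[:,2:]+.5)*K-.5
        cv2.fillConvexPoly(m,cv2.convexHull(np.round(uv).astype(np.int32)),1)
    return cv2.resize(m.astype(np.float32),(640,400),interpolation=cv2.INTER_AREA)
def fit(obs,ps,x,y,z=0,yaws=np.radians([-40,-15,10,30])):
    """obs: list of (picture,region); returns cost(1-IoU), x,y,yaw"""
    def f(v):
        c=0
        for p,r in obs:
            m=mask(p,ps,v[0]/100,v[1]/100,v[2],z);c+=1-np.minimum(m,r).sum()/np.maximum(m,r).sum()
        return c/len(obs)
    best=None
    for w in yaws:
        v0=np.array([x*100,y*100,w])
        r=minimize(f,v0,method="Nelder-Mead",options=dict(initial_simplex=v0+np.array([[0,0,0],[1,0,0],[0,1,0],[0,0,.3]]),maxiter=90,xatol=.01,fatol=1e-4))
        if best is None or r.fun<best.fun: best=r
    return best.fun,best.x[0]/100,best.x[1]/100,best.x[2]
E
python3 - <<'E'
from h import *
P={n:camera(n) for n in("top","scene")}
D={n:silhouettes("nozzle_22",P[n]) for n in P}
def near(n,xy):
    best=None
    for d in D[n]:
        v,u=np.nonzero(d["region"]);e=np.linalg.norm(atz(P[n],(u.mean(),v.mean()),.025)[:2]-xy)
        if best is None or e<best[0]: best=(e,d["region"].astype(np.float32))
    return best[1]
for nm,xy in dict(A=(.655,.117),B=(.68,-.125),C=(.51,-.367),D=(.51,.385)).items():
    obs=[(P[n],near(n,xy)) for n in P]
    print(nm)
    for s in (22,30,38,46): 
        r=fit(obs,parts(s),*xy); r2=[fit([o],parts(s),*xy)[:3] for o in obs]
        print(s,np.round(r,4),np.degrees(r[3]).round(1),np.round(r2,4).tolist())
for n in P:
    g=silhouettes("rack",P[n])[0]["region"].astype(np.float32)
    r=fit([(P[n],g)],RACK,.475,-.005,yaws=[.09]);print("rack",n,np.round(r,4))
t=P["top"]["image"][:,:,::-1];s=P["scene"]["image"][:,:,::-1]
z=lambda im,x,y:cv2.resize(im[y:y+60,x:x+100],(760,290)[0:2],interpolation=cv2.INTER_CUBIC)
cv2.imwrite("pics/crop22.png",np.vstack([z(t,110,205),z(s,420,235)]))
E
```

```text
A
22 [ 0.575   0.6597  0.1208 -0.263 ] -15.1 [[0.6656, 0.6607, 0.1194], [0.4792, 0.6605, 0.1204]]
30 [ 0.4177  0.6571  0.1178 -0.1835] -10.5 [[0.5184, 0.6575, 0.1196], [0.319, 0.6571, 0.1178]]
38 [ 0.2264  0.6558  0.1175 -0.5498] -31.5 [[0.2954, 0.6571, 0.1183], [0.1503, 0.6558, 0.1169]]
46 [0.1002 0.6564 0.1186 0.9022] 51.7 [[0.0643, 0.6558, 0.1195], [0.1088, 0.6553, 0.1163]]
B
22 [ 0.243   0.6782 -0.1299  0.2972] 17.0 [[0.1616, 0.6775, -0.1297], [0.2558, 0.6812, -0.1309]]
30 [ 0.1351  0.6805 -0.1314  0.4163] 23.8 [[0.1619, 0.6794, -0.1306], [0.088, 0.6814, -0.1317]]
38 [ 0.2987  0.6804 -0.1318  0.7857] 45.0 [[0.4179, 0.6795, -0.1298], [0.1743, 0.6806, -0.1321]]
46 [ 0.4623  0.6776 -0.1346  0.8727] 50.0 [[0.5816, 0.6812, -0.1275], [0.3344, 0.678, -0.1347]]
C
22 [ 0.6736  0.5042 -0.3841  0.0846] 4.8 [[1.0, 0.51, -0.367], [0.3471, 0.5042, -0.3841]]
30 [ 0.5835  0.5035 -0.3845  0.2924] 16.8 [[1.0, 0.51, -0.367], [0.1671, 0.5035, -0.3845]]
38 [ 0.5421  0.505  -0.3828  0.581 ] 33.3 [[1.0, 0.51, -0.367], [0.0842, 0.505, -0.3828]]
46 [ 0.6031  0.5036 -0.3845  0.8677] 49.7 [[1.0, 0.51, -0.367], [0.2063, 0.5036, -0.3845]]
D
22 [0.1314 0.5058 0.3869 1.2407] 71.1 [[0.1499, 0.506, 0.3883], [0.097, 0.5056, 0.3869]]
30 [0.3387 0.5055 0.3868 0.218 ] 12.5 [[0.3911, 0.5071, 0.3917], [0.2606, 0.5036, 0.3867]]
38 [0.5087 0.5042 0.3863 0.1949] 11.2 [[0.5732, 0.5061, 0.3958], [0.4333, 0.499, 0.3845]]
46 [0.6277 0.5015 0.3854 0.196 ] 11.2 [[0.6849, 0.51, 0.3887], [0.5592, 0.4963, 0.3822]]
rack top [ 0.1642  0.4758 -0.0212  0.0927]
rack scene [ 1.     0.475 -0.005  0.09 ]
```

View pics/crop22.png

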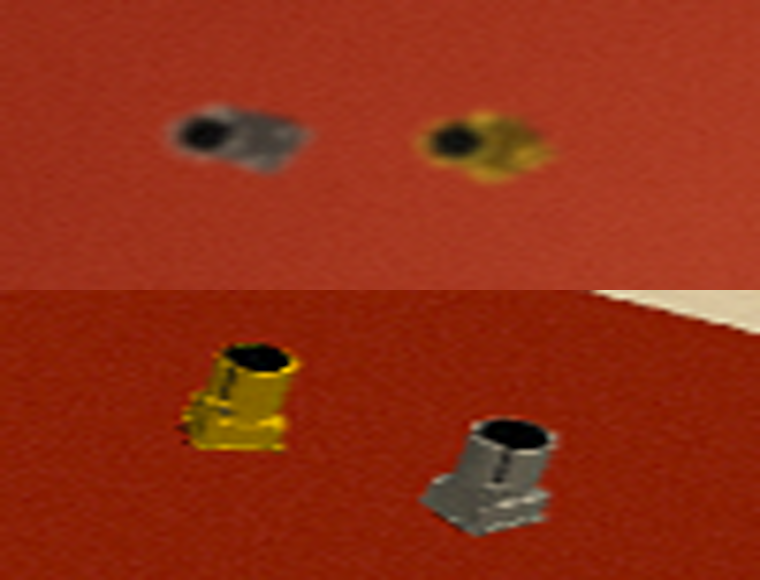

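Sizes settle clearly: A=46, B=30, C=38 and D=22 (grey). The crop confirms the grey nozzle at left in the top view, with the yellow copy beside it. I'll move over nozzle_38 first and refine with the wrist camera.

drive_tool(
  increments=[
    [[20,5,0],[0,0,7],0.6],
    [[23,6,0],[0,0,7],0.6],
    [[23,6,0],[0,0,7],0.6],
    [[23,6,0],[0,0,7],0.6],
    [[23,6,0],[0,0,7],0.6],
    [[23,6,0],[0,0,7],0.6],
    [[23,6,0],[0,0,7],0.6],
    [[23,6,0],[0,0,7],0.6],
  ],
)

```text
clock: 2.07
eef_pos: [0.3403, -0.4269, 0.2313]
tool_rot: [0.794, 0.607, -0.0, 0.0]
ft_force: [-1.1, -1.0, -0.4]
grip_width: 0.0513
grasp_force: 0.0
```

drive_tool(
  increments=[
    [[23,6,0],[0,0,7],0.6],
    [[23,6,0],[0,0,7],0.6],
    [[23,6,0],[0,0,7],0.6],
    [[23,6,0],[0,0,7],0.6],
    [[23,6,0],[0,0,7],0.6],
    [[23,6,0],[0,0,7],0.6],
    [[23,8,0],[0,0,7],0.6],
    [[5,0,0],[0,0,0],0.6],
  ],
)

```text
clock: 2.73
eef_pos: [0.5084, -0.3815, 0.2306]
tool_rot: [0.471, 0.882, 0.001, 0.0]
ft_force: [-0.3, 0.4, -0.1]
grip_width: 0.0513
grasp_force: 0.0
```

```bash
cat >> h.py <<'E'
def yawy(o):
    x,y,z,w=o["tool_rot"];from scipy.spatial.transform import Rotation as R
    M=R.from_quat([x,y,z,w]).as_matrix();return np.degrees(np.arctan2(M[1,1],M[0,1])),np.degrees(np.arccos(-M[2,2]))
def wfit(s,xy,z=0,name="wrist",q="nozzle_22"):
    p=camera(name);o=get_obs();print(round(o["clock"],2),o["eef_pos"].round(4),"tooly,tilt",np.round(yawy(o),1),"j6",o["joint_pos"][5].round(2))
    L=[]
    for d in silhouettes(q,p):
        v,u=np.nonzero(d["region"])
        e=np.linalg.norm(atz(p,(u.mean(),v.mean()),.025+z)[:2]-xy);L.append((e,d))
    if L:
        e,d=min(L,key=lambda t:t[0]);r=fit([(p,d["region"].astype(np.float32))],parts(s),*xy,z=z)
        print(name,s,"bbox",np.round(d["bbox"]),"1-IoU,x,y",np.round(r[:3],4),"yaw",(np.degrees(r[3])+45)%90-45, "n",len(L))
    return p
E
python3 - <<'E'
from h import *
p=wfit(38,(.505,-.383));save(p,"w1.png");wfit(38,(.505,-.383),name="scene")
E
```

```text
2.78 [ 0.5077 -0.3822  0.2304] tooly,tilt [33.6  0. ] j6 0.34
wrist 38 bbox [300. 149. 334. 191.] 1-IoU,x,y [ 0.0386  0.5065 -0.3767] yaw 31.50428881582627 n 3
2.88 [ 0.505  -0.3832  0.2308] tooly,tilt [33.4  0.1] j6 0.34
scene 38 bbox [225. 151. 241. 172.] 1-IoU,x,y [ 0.0825  0.5056 -0.382 ] yaw 36.3099793278391 n 7
```

View pics/w1.png

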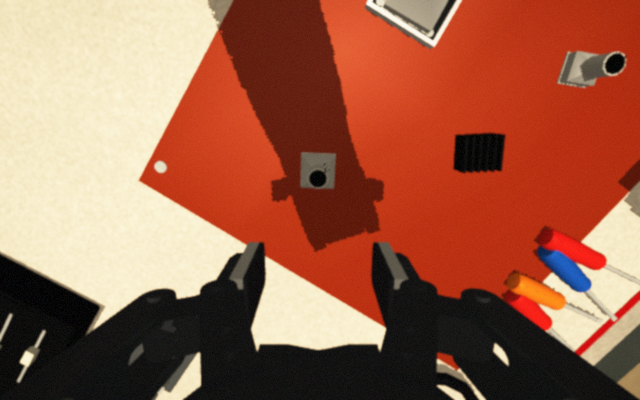

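The wrist view shows the 38 at about (317,172) px with its sides parallel to the image, so the tool yaw is right. I'll descend and check again closer in.

drive_tool(
  increments=[
    [[0,0,-15],[0,0,0],0.6],
    [[1,2,-30],[0,0,0],0.6],
    [[0,1,-30],[0,0,0],0.6],
    [[0,0,-20],[0,0,0],0.6],
    [[0,0,-5],[0,0,0],0.6],
    [[0,0,0],[0,0,0],0.6],
  ],
)

```text
clock: 3.43
eef_pos: [0.5039, -0.3801, 0.1297]
tool_rot: [0.475, 0.88, 0.0, -0.002]
ft_force: [-0.1, -0.6, 1.1]
grip_width: 0.0514
grasp_force: 0.0
```

```bash
python3 - <<'E'
from h import *
p=wfit(38,(.505,-.383));save(p,"w2.png");wfit(38,(.505,-.383))
print(proj(p,(.506,-.38,.052)),proj(p,get_obs()["eef_pos"]))
E
```

```text
3.48 [ 0.5051 -0.3808  0.1316] tooly,tilt [33.3  0. ] j6 0.34
wrist 38 bbox [297. 171. 348. 224.] 1-IoU,x,y [ 0.0277  0.5061 -0.377 ] yaw 31.0491141554415 n 2
3.58 [ 0.5067 -0.3815  0.1335] tooly,tilt [33.4  0.2] j6 0.34
wrist 38 bbox [300. 167. 342. 219.] 1-IoU,x,y [ 0.0343  0.506  -0.3767] yaw 31.678002055205823 n 1
[319.71877166 213.29547171] [320.10297133 268.94488711]
```

View pics/w2.png

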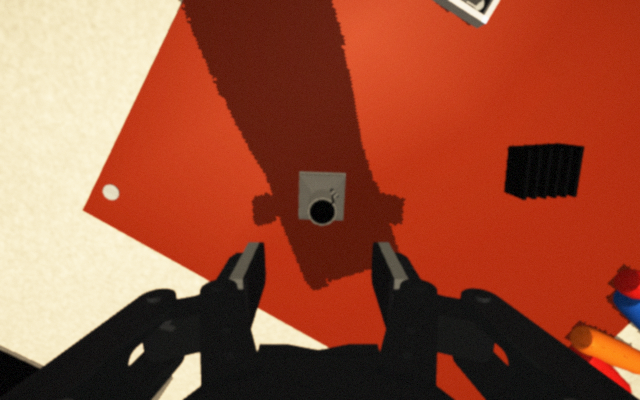

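The neck top at (322,211) px agrees with the projection to about 1 px. I'll descend and grip.

drive_tool(
  increments=[
    [[0,1,-15],[0,0,0],0.6],
    [[0,1,-25],[0,0,0],0.6],
    [[0,0,-25],[0,0,0],0.6],
    [[0,0,-20],[0,0,0],0.6],
    [[0,0,-12],[0,0,0],0.6],
    [[0,0,-5],[0,0,0],0.6],
    [[0,0,0],[0,0,0],0.6],
    [[0,0,0],[0,0,0],0.3],
  ],
)

```text
clock: 4.3
eef_pos: [0.5071, -0.379, 0.0307]
tool_rot: [0.474, 0.881, -0.0, 0.001]
ft_force: [-0.3, -0.3, 0.5]
grip_width: 0.0407
grasp_force: 0.0
```

drive_tool(
  increments=[
    [[0,0,0],[0,0,0],0],
    [[0,0,0],[0,0,0],0],
    [[0,0,0],[0,0,0],0],
    [[0,0,0],[0,0,0],0],
  ],
)

```text
clock: 4.63
eef_pos: [0.5073, -0.3793, 0.0313]
tool_rot: [0.474, 0.881, -0.0, 0.002]
ft_force: [-1.1, -0.1, 6.4]
grip_width: 0.0195
grasp_force: 58.6
```

drive_tool(
  increments=[
    [[0,0,15],[0,0,0],0],
    [[0,0,30],[0,0,0],0],
    [[0,0,35],[0,0,0],0],
    [[0,10,35],[0,0,0],0],
    [[-3,25,25],[0,0,-3],0],
    [[-4,30,15],[0,0,-3],0],
    [[-4,30,10],[0,0,-3],0],
    [[-4,30,0],[0,0,-3],0],
  ],
)

```text
clock: 5.3
eef_pos: [0.4922, -0.253, 0.1974]
tool_rot: [0.565, 0.825, 0.0, 0.003]
ft_force: [0.9, -0.9, -0.1]
grip_width: 0.0197
grasp_force: 58.8
```

drive_tool(
  increments=[
    [[-4,30,0],[0,0,-3],0],
    [[-4,30,0],[0,0,-3],0],
    [[-4,30,0],[0,0,-3],0],
    [[-4,30,0],[0,0,-3],0],
    [[-4,30,0],[0,0,-2],0],
    [[-4,15,0],[0,0,0],0],
    [[0,0,0],[0,0,0],0],
    [[0,0,0],[0,0,0],0],
  ],
)

```text
clock: 5.97
eef_pos: [0.467, -0.0877, 0.1946]
tool_rot: [0.659, 0.752, -0.0, 0.0]
ft_force: [0.5, -0.7, -1.0]
grip_width: 0.0201
grasp_force: 58.8
```

```bash
python3 - <<'E'
from h import *
o=get_obs();print(o["clock"],o["eef_pos"],yawy(o),o["grip_width"],o["grasp_force"],o["ft_force"])
w=camera("wrist");save(w,"w3.png",s=1.25)
t=camera("top");save(t,"t3.png",(210,200,420,290),3.8)
for n,p in(("w",w),("t",t)):
    L=silhouettes("rack",p)
    if L:
        print(n,L[0]["bbox"],L[0]["conf"])
        cs,_=cv2.findContours(L[0]["region"].astype(np.uint8),0,2);c=cv2.convexHull(np.vstack(cs));r=cv2.minAreaRect(c)
        q=cv2.boxPoints(r);print(q.round(1).tolist());X=np.array([atz(p,v,.014)[:2] for v in q]);print(X.round(4).tolist(),X.mean(0))
np.savez("w3.npz",**{k:w[k] for k in("image","K","view")})
E
```

```text
5.9667 [ 0.46702185 -0.08767207  0.19455417] (np.float64(7.55920804300146), np.float64(0.0322162407196439)) 0.020074202130379738 58.8054084777832 [ 0.47054833 -0.72875564 -0.9879979 ]
w [292.4, 0.0, 384.7, 249.3] 0.62
[[276.5, 241.3000030517578], [297.20001220703125, -7.5], [387.29998779296875, 0.0], [366.6000061035156, 248.8000030517578]]
[[0.4311, -0.1598], [0.4263, 0.0801], [0.5068, 0.0849], [0.5303, -0.1556]] [ 0.47363232 -0.03759425]
t [233.0, 225.2, 339.9, 269.7] 0.69
[[234.5, 235.3000030517578], [337.70001220703125, 224.1999969482422], [341.70001220703125, 261.0], [238.39999389648438, 272.1000061035156]]
[[0.4995, 0.1703], [0.5255, -0.0717], [0.4397, -0.08], [0.4144, 0.1589]] [0.46977524 0.04436731]
```

View pics/w3.png

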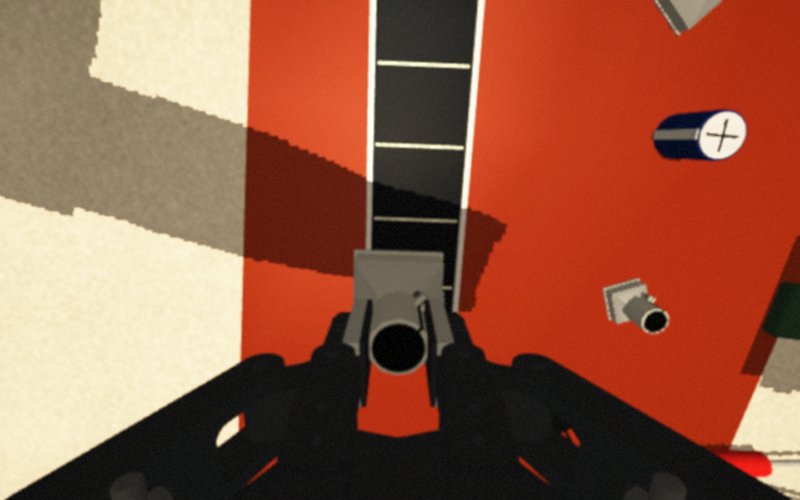

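View pics/t3.png

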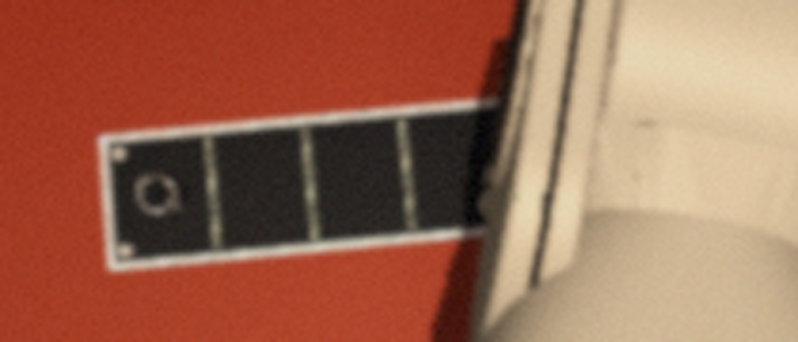

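The 38 is held square in the wrist view. Next I'll fit the rack from the first, unobstructed top picture and check it against the divider lines in the wrist view, at (423,64), (419,146) and (416,219) in the 1.25x picture.

```bash
python3 - <<'E'
from h import *
t=camera("top");im=cv2.resize(cv2.imread("pics/top0.png"),(640,400),interpolation=cv2.INTER_AREA).astype(int)
b,g,r=im[...,0],im[...,1],im[...,2]
red=(r-np.maximum(b,g))>45
m=np.zeros((400,640),np.uint8);m[215:280,225:408]=~red[215:280,225:408]
m=cv2.morphologyEx(m,cv2.MORPH_CLOSE,np.ones((5,5)))
f=fit([(t,m.astype(np.float32))],RACK,.475,-.005,yaws=[.09]);print("top rack",np.round(f,4))
w=np.load("w3.npz");_,x,y,a=f
def P(l,h=.008): 
    c,s=np.cos(a),np.sin(a);return atz and proj(w,(x+c*l[0]-s*l[1],y+s*l[0]+c*l[1],h))*1.25
for yy in(60,0,-60,-120): print("divider",yy,P((0,yy/1000)).round(1))
for yy in(60,0,-60):
    print("rim outer top",yy,P((-.041,yy/1000),.014).round(1),P((.041,yy/1000),.014).round(1))
# wrist direct: image points -> world
for u,v in((423,64),(419,146),(416,219)): print(atz(w,(u/1.25,v/1.25),.008).round(4))
for yy in (90,30,-30,-90): print(yy,np.round([1000*(x-np.sin(a)*yy/1000),1000*(y+np.cos(a)*yy/1000)],1))
E
```

```text
top rack [ 0.0183  0.4757 -0.0216  0.0961]
divider 60 [422.9  64.7]
divider 0 [418.9 146.5]
divider -60 [415.2 220.2]
divider -120 [411.9 287.1]
rim outer top 60 [368.3  61.1] [478.4  65.4]
rim outer top 0 [367.  144.6] [471.4 148.6]
rim outer top -60 [365.9 219.9] [465.1 223.4]
[0.47   0.0387 0.008 ]
[ 0.4758 -0.0212  0.008 ]
[ 0.482  -0.0802  0.008 ]
90 [467.1  68. ]
30 [472.8   8.3]
-30 [478.6 -51.4]
-90 [ 484.4 -111.1]
```

Both views agree to under 1 px: rack at (0.4757, -0.0214), yaw 5.5°. The 38's bay is at (478.6, -51.4) mm.

drive_tool(
  increments=[
    [[4,12,0],[0,0,0],0],
    [[4,13,-10],[0,0,0],0],
    [[4,12,-25],[0,0,0],0],
    [[0,0,-30],[0,0,0],0],
    [[0,0,-30],[0,0,0],0],
    [[0,0,-25],[0,0,0],0],
    [[0,0,-15],[0,0,0],0],
    [[0,0,-10],[0,0,0],0],
  ],
)

```text
clock: 6.88
eef_pos: [0.4776, -0.052, 0.0468]
tool_rot: [0.66, 0.751, -0.001, -0.002]
ft_force: [0.1, -0.1, 0.1]
grip_width: 0.0199
grasp_force: 58.8
```

drive_tool(
  increments=[
    [[0,0,-5],[0,0,0],0],
    [[0,0,-3],[0,0,0],0],
    [[0,0,-2],[0,0,0],0],
    [[0,0,-1],[0,0,0],0],
    [[0,0,0],[0,0,0],0],
  ],
)

```text
clock: 7.3
eef_pos: [0.4798, -0.0517, 0.0393]
tool_rot: [0.66, 0.751, 0.0, 0.001]
ft_force: [-0.8, -0.6, -0.1]
grip_width: 0.0198
grasp_force: 58.9
```

drive_tool(
  increments=[
    [[0,0,-1],[0,0,0],0],
    [[0,0,-1],[0,0,0],0],
    [[0,0,0],[0,0,0],0],
  ],
)

```text
clock: 7.55
eef_pos: [0.4799, -0.0517, 0.0392]
tool_rot: [0.66, 0.751, 0.001, 0.001]
ft_force: [-6.6, 0.6, 16.9]
grip_width: 0.0201
grasp_force: 60.9
```

drive_tool(
  increments=[
    [[0,0,0],[0,0,0],0.3],
    [[0,0,0],[0,0,0],0.5],
    [[0,0,0],[0,0,0],0.5],
    [[0,0,3],[0,0,0],0.5],
    [[0,0,15],[0,0,0],0.5],
    [[0,0,30],[0,0,0],0.5],
    [[0,0,35],[0,0,0],0.5],
    [[10,10,30],[0,0,-3],0.5],
  ],
)

```text
clock: 8.22
eef_pos: [0.4875, -0.0423, 0.1506]
tool_rot: [0.68, 0.733, -0.001, -0.001]
ft_force: [0.9, 0.4, -0.1]
grip_width: 0.0423
grasp_force: 0.0
```

drive_tool(
  increments=[
    [[24,22,10],[0,0,-6],0.6],
    [[24,23,0],[0,0,-6],0.6],
    [[24,23,0],[0,0,-6],0.6],
    [[24,23,0],[0,0,-6],0.6],
    [[24,23,0],[0,0,-6],0.6],
    [[24,23,0],[0,0,-6],0.6],
    [[20,18,0],[0,0,-6],0.6],
    [[3,5,0],[0,0,-1],0.6],
  ],
)

```text
clock: 8.88
eef_pos: [0.6586, 0.122, 0.158]
tool_rot: [0.901, 0.434, 0.001, -0.0]
ft_force: [0.1, -0.8, -0.6]
grip_width: 0.0515
grasp_force: 0.0
```

```bash
python3 - <<'E'
from h import *
wfit(46,(.656,.118));p=wfit(46,(.656,.118));save(p,"w4.png");print(proj(p,(.656,.1186,.056)))
wfit(38,(.4786,-.0514),z=.008,name="top")
E
```

```text
8.93 [0.6576 0.1215 0.1579] tooly,tilt [-38.5   0. ] j6 2.42
wrist 46 bbox [293. 164. 346. 220.] 1-IoU,x,y [0.0319 0.6568 0.1201] yaw -38.926418072067534 n 2
9.03 [0.6556 0.1188 0.1584] tooly,tilt [-38.4   0.1] j6 2.42
wrist 46 bbox [292. 160. 347. 214.] 1-IoU,x,y [0.0162 0.6571 0.12  ] yaw -39.64118319017539 n 2
[319.70226708 203.71136564]
9.13 [0.6552 0.1177 0.1592] tooly,tilt [-38.6   0.1] j6 2.42
top 38 bbox [320. 235. 336. 255.] 1-IoU,x,y [ 0.1093  0.4783 -0.0497] yaw 4.458395138822624 n 5
```

View pics/w4.png

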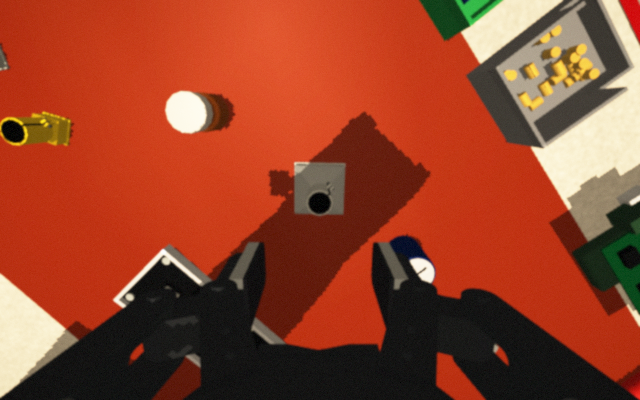

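The 46 sits directly ahead, with its neck at (319,203) px matching the prediction. The capacitor at (420,262) is clear of the fingers. I'll descend and grip.

drive_tool(
  increments=[
    [[0,0,-15],[0,0,-1],0.6],
    [[1,1,-25],[0,0,0],0.6],
    [[0,0,-30],[0,0,0],0.6],
    [[0,0,-25],[0,0,0],0.6],
    [[0,0,-18],[0,0,0],0.6],
    [[0,0,-9],[0,0,0],0.6],
    [[0,0,-4],[0,0,0],0.6],
    [[0,0,0],[0,0,0],0.3],
  ],
)

```text
clock: 9.85
eef_pos: [0.6567, 0.1189, 0.0332]
tool_rot: [0.905, 0.426, -0.0, -0.0]
ft_force: [-0.2, -0.7, 0.3]
grip_width: 0.0405
grasp_force: 0.0
```

drive_tool(
  increments=[
    [[0,0,0],[0,0,0],0],
    [[0,0,0],[0,0,0],0],
    [[0,0,0],[0,0,0],0],
    [[0,0,0],[0,0,0],0],
  ],
)

```text
clock: 10.18
eef_pos: [0.6584, 0.1198, 0.0353]
tool_rot: [0.905, 0.426, 0.002, 0.001]
ft_force: [-0.6, 0.1, 4.0]
grip_width: 0.02
grasp_force: 58.9
```

drive_tool(
  increments=[
    [[0,0,15],[0,0,0],0],
    [[0,0,30],[0,0,0],0],
    [[0,0,35],[0,0,0],0],
    [[-5,-6,30],[0,0,3],0],
    [[-17,-22,10],[0,0,5],0],
    [[-17,-23,0],[0,0,5],0],
    [[-17,-23,0],[0,0,5],0],
    [[-17,-23,0],[0,0,5],0],
  ],
)

```text
clock: 10.85
eef_pos: [0.5835, 0.0221, 0.1541]
tool_rot: [0.8, 0.6, 0.001, 0.0]
ft_force: [0.1, -0.1, -1.2]
grip_width: 0.0198
grasp_force: 58.8
```

drive_tool(
  increments=[
    [[-17,-23,0],[0,0,5],0],
    [[-17,-23,0],[0,0,5],0],
    [[-17,-23,0],[0,0,5],0],
    [[-17,-23,0],[0,0,5],0],
    [[-17,-22,0],[0,0,2],0],
    [[-11,-16,0],[0,0,0],0],
    [[-4,-4,0],[0,0,0],0],
    [[0,0,0],[0,0,0],0],
  ],
)

```text
clock: 11.52
eef_pos: [0.4834, -0.1122, 0.1538]
tool_rot: [0.674, 0.739, 0.0, 0.0]
ft_force: [-0.1, 0.1, -1.5]
grip_width: 0.0198
grasp_force: 58.8
```

```bash
python3 - <<'E'
from h import *
for i in range(2):
    w=camera("wrist");o=get_obs();print(o["clock"],o["eef_pos"].round(4),yawy(o),o["grasp_force"])
save(w,"w5.png")
x,y,a=.4757,-.0214,.096
for xx in(-41,41):
  for yy in(-30,-60,-120):
    c,s=np.cos(a),np.sin(a);print(xx,yy,proj(w,(x+c*xx/1e3-s*yy/1e3,y+s*xx/1e3+c*yy/1e3,.014)).round(1))
E
```

```text
11.5667 [ 0.4843 -0.1115  0.1537] (np.float64(5.3681098857023395), np.float64(0.06786104115147487)) 58.789846301078796
11.6167 [ 0.4848 -0.111   0.1537] (np.float64(5.438351713600086), np.float64(0.07922209156653426)) 58.790026903152466
-41 -30 [269.9 123.1]
-41 -60 [271.4 157.9]
-41 -120 [274.  221.8]
41 -30 [365.2 122.9]
41 -60 [363.9 157.7]
41 -120 [361.5 221.7]
```

View pics/w5.png

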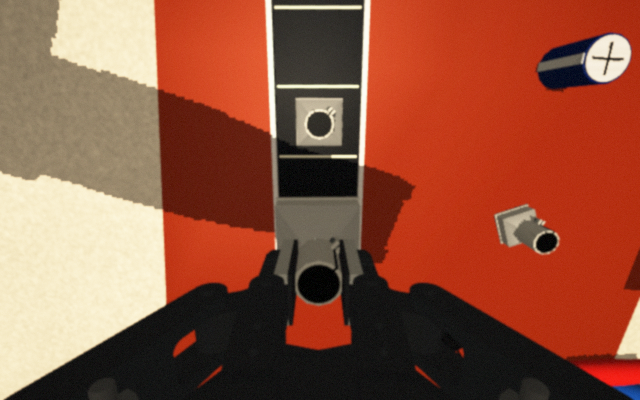

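The 38 stands centred and square in its bay at (319,122) px, and the 46 is lined up over the next one. Lowering now.

drive_tool(
  increments=[
    [[0,0,-15],[0,0,0],0],
    [[0,0,-25],[0,0,0],0],
    [[0,0,-25],[0,0,0],0],
    [[0,0,-20],[0,0,0],0],
    [[0,0,-13],[0,0,0],0],
    [[0,0,-7],[0,0,0],0],
    [[0,0,-3],[0,0,0],0],
    [[0,0,-2],[0,0,0],0],
  ],
)

```text
clock: 12.28
eef_pos: [0.4848, -0.1107, 0.0432]
tool_rot: [0.672, 0.74, 0.0, -0.0]
ft_force: [-3.7, 0.4, 11.7]
grip_width: 0.0197
grasp_force: 60.1
```

drive_tool(
  increments=[
    [[0,0,-1],[0,0,0],0],
    [[0,0,-1],[0,0,0],0],
    [[0,0,-1],[0,0,0],0],
    [[0,0,0],[0,0,0],0],
  ],
)

```text
clock: 12.62
eef_pos: [0.4847, -0.1108, 0.0432]
tool_rot: [0.673, 0.74, 0.001, 0.001]
ft_force: [-5.8, 2.6, 14.3]
grip_width: 0.0201
grasp_force: 60.6
```

drive_tool(
  increments=[
    [[0,0,0],[0,0,0],0.3],
    [[0,0,0],[0,0,0],0.5],
    [[0,0,0],[0,0,0],0.5],
    [[0,0,3],[0,0,0],0.5],
    [[0,0,15],[0,0,0],0.5],
    [[0,0,30],[0,0,0],0.5],
    [[0,0,35],[0,0,0],0.5],
    [[10,0,25],[0,0,3],0.5],
  ],
)

```text
clock: 13.28
eef_pos: [0.4932, -0.1114, 0.1506]
tool_rot: [0.653, 0.757, -0.0, -0.0]
ft_force: [0.5, 0.1, -0.5]
grip_width: 0.0426
grasp_force: 0.0
```

drive_tool(
  increments=[
    [[30,-3,0],[0,0,3],0.6],
    [[30,-3,0],[0,0,3],0.6],
    [[30,-4,0],[0,0,3],0.6],
    [[30,-4,0],[0,0,3],0.6],
    [[30,-3,0],[0,0,3],0.6],
    [[24,-2,0],[0,0,0],0.6],
    [[12,-1,0],[0,0,0],0.6],
    [[0,0,0],[0,0,0],0.6],
  ],
)

```text
clock: 13.95
eef_pos: [0.6824, -0.1314, 0.147]
tool_rot: [0.549, 0.836, 0.0, 0.0]
ft_force: [0.1, 0.3, -0.7]
grip_width: 0.0511
grasp_force: 0.0
```

```bash
python3 - <<'E'
from h import *
wfit(30,(.680,-.131));p=wfit(30,(.680,-.131))
wfit(46,(.4844,-.1111),z=.008,name="scene")
E
```

```text
14.0 [ 0.6808 -0.1313  0.1471] tooly,tilt [23.4  0.1] j6 0.97
wrist 30 bbox [296. 168. 335. 215.] 1-IoU,x,y [ 0.0293  0.6798 -0.1282] yaw 25.83554901047222 n 4
14.1 [ 0.6793 -0.1313  0.1478] tooly,tilt [23.4  0.1] j6 0.97
wrist 30 bbox [301. 170. 335. 216.] 1-IoU,x,y [ 0.0387  0.6796 -0.1281] yaw 25.673098848996545 n 4
14.2 [ 0.6791 -0.1313  0.1485] tooly,tilt [23.4  0. ] j6 0.97
scene 46 bbox [292. 174. 315. 200.] 1-IoU,x,y [ 0.0841  0.486  -0.1144] yaw 4.6255641169564115 n 5
```

drive_tool(
  increments=[
    [[0,1,-15],[0,0,1],0.6],
    [[0,1,-25],[0,0,1],0.6],
    [[0,0,-30],[0,0,0],0.6],
    [[0,0,-25],[0,0,0],0.6],
    [[0,0,-16],[0,0,0],0.6],
    [[0,0,-8],[0,0,0],0.6],
    [[0,0,-4],[0,0,0],0.6],
    [[0,0,0],[0,0,0],0.3],
  ],
)

```text
clock: 14.92
eef_pos: [0.6797, -0.1293, 0.0253]
tool_rot: [0.534, 0.845, -0.0, -0.0]
ft_force: [0.4, -0.0, 0.2]
grip_width: 0.0406
grasp_force: 0.0
```

drive_tool(
  increments=[
    [[0,0,0],[0,0,0],0],
    [[0,0,0],[0,0,0],0],
    [[0,0,0],[0,0,0],0],
    [[0,0,0],[0,0,0],0],
  ],
)

```text
clock: 15.25
eef_pos: [0.6813, -0.1296, 0.0272]
tool_rot: [0.534, 0.845, 0.001, 0.002]
ft_force: [-0.1, -0.5, 4.6]
grip_width: 0.0201
grasp_force: 58.7
```

drive_tool(
  increments=[
    [[0,0,15],[0,0,0],0],
    [[0,0,30],[0,0,0],0],
    [[0,0,35],[0,0,0],0],
    [[-7,5,30],[0,0,-2],0],
    [[-24,16,10],[0,0,-3],0],
    [[-25,16,0],[0,0,-3],0],
    [[-25,16,0],[0,0,-3],0],
    [[-25,16,0],[0,0,-3],0],
  ],
)

```text
clock: 15.92
eef_pos: [0.5733, -0.0598, 0.1462]
tool_rot: [0.634, 0.773, 0.001, 0.001]
ft_force: [0.3, -0.0, -0.2]
grip_width: 0.0202
grasp_force: 58.6
```

drive_tool(
  increments=[
    [[-25,17,0],[0,0,-3],0],
    [[-25,17,0],[0,0,-3],0],
    [[-25,17,0],[0,0,0],0],
    [[-17,11,0],[0,0,0],0],
    [[-9,6,0],[0,0,0],0],
    [[0,0,0],[0,0,0],0],
    [[0,0,0],[0,0,0],0],
    [[0,0,-10],[0,0,0],0],
  ],
)

```text
clock: 16.58
eef_pos: [0.4764, 0.0072, 0.1374]
tool_rot: [0.673, 0.74, 0.002, 0.002]
ft_force: [0.1, -0.4, -0.5]
grip_width: 0.0196
grasp_force: 58.7
```

drive_tool(
  increments=[
    [[0,0,-20],[0,0,0],0],
    [[0,0,-25],[0,0,0],0],
    [[0,0,-20],[0,0,0],0],
    [[0,0,-15],[0,0,0],0],
    [[0,0,-10],[0,0,0],0],
    [[0,0,-5],[0,0,0],0],
    [[0,0,-3],[0,0,0],0],
    [[0,0,-2],[0,0,0],0],
  ],
)

```text
clock: 17.25
eef_pos: [0.4742, 0.0072, 0.0352]
tool_rot: [0.673, 0.74, 0.0, 0.0]
ft_force: [-1.4, -0.1, 6.0]
grip_width: 0.02
grasp_force: 59.2
```

drive_tool(
  increments=[
    [[0,0,-1],[0,0,0],0],
    [[0,0,-1],[0,0,0],0],
    [[0,0,0],[0,0,0],0.3],
    [[0,0,0],[0,0,0],0.5],
    [[0,0,0],[0,0,0],0.5],
    [[0,0,3],[0,0,0],0.5],
    [[0,0,15],[0,0,0],0.5],
    [[0,0,30],[0,0,0],0.5],
  ],
)

```text
clock: 17.92
eef_pos: [0.4701, 0.0076, 0.079]
tool_rot: [0.673, 0.74, -0.003, -0.003]
ft_force: [0.8, -0.0, -1.2]
grip_width: 0.0425
grasp_force: 0.0
```

drive_tool(
  increments=[
    [[0,0,35],[0,0,0],0.5],
    [[3,19,35],[0,0,-3],0.5],
    [[3,35,0],[0,0,-3],0.5],
    [[3,36,0],[0,0,-3],0.5],
    [[3,36,0],[0,0,-3],0.5],
    [[3,36,0],[0,0,-3],0.5],
    [[3,36,0],[0,0,-3],0.5],
    [[3,36,0],[0,0,-3],0.5],
  ],
)

```text
clock: 18.58
eef_pos: [0.4941, 0.2434, 0.1517]
tool_rot: [0.797, 0.604, 0.0, 0.0]
ft_force: [0.5, -0.8, -0.1]
grip_width: 0.0427
grasp_force: 0.0
```

drive_tool(
  increments=[
    [[3,36,0],[0,0,-3],0.5],
    [[3,36,0],[0,0,0],0.5],
    [[3,36,0],[0,0,0],0.5],
    [[3,25,0],[0,0,0],0.5],
    [[0,12,0],[0,0,0],0.5],
    [[0,0,0],[0,0,0],0.5],
    [[0,0,0],[0,0,0],0.5],
  ],
)

```text
clock: 19.17
eef_pos: [0.5057, 0.3863, 0.1509]
tool_rot: [0.812, 0.584, -0.001, 0.0]
ft_force: [0.3, -1.3, -0.2]
grip_width: 0.0427
grasp_force: 0.0
```

```bash
python3 - <<'E'
from h import *
wfit(22,(.506,.387));p=wfit(22,(.506,.387));save(p,"w6.png");print(proj(p,(.506,.387,.044)))
wfit(30,(.4728,.0083),z=.008,name="scene")
E
```

```text
19.22 [0.5059 0.3854 0.151 ] tooly,tilt [-18.6   0.1] j6 2.55
wrist 22 bbox [302. 173. 334. 211.] 1-IoU,x,y [0.0664 0.5047 0.3895] yaw -32.75075659022639 n 2
19.32 [0.5062 0.3848 0.1514] tooly,tilt [-18.7   0.1] j6 2.55
wrist 22 bbox [301. 171. 332. 209.] 1-IoU,x,y [0.0743 0.5042 0.3898] yaw -29.13293616592908 n 2
[317.5464089 198.3245553]
19.42 [0.5064 0.3851 0.1517] tooly,tilt [-18.7   0. ] j6 2.55
scene 30 bbox [334. 191. 351. 210.] 1-IoU,x,y [0.0783 0.4739 0.0051] yaw 6.911187945377549 n 7
```

View pics/w6.png

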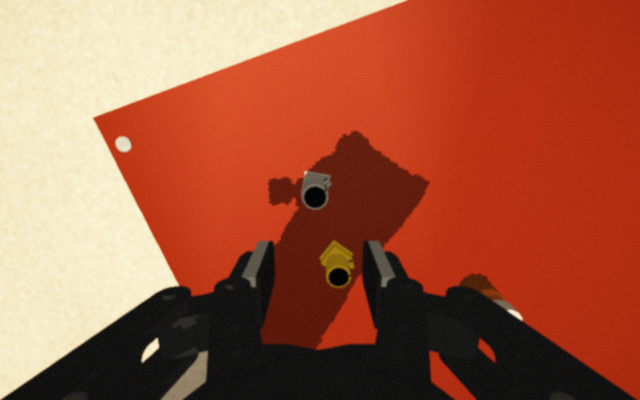

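The grey 22 is at (315,187) px with the yellow copy at (338,265), 75 mm away and clear of the fingers. The 22 appears turned about 10° clockwise relative to the tool, so I'll turn and look closer.

drive_tool(
  increments=[
    [[-1,1,-15],[0,0,-3],0.5],
    [[0,0,-20],[0,0,-3],0.5],
    [[0,0,-10],[0,0,-3],0.5],
    [[0,0,-5],[0,0,0],0.5],
    [[0,0,0],[0,0,0],0.5],
    [[0,0,0],[0,0,0],0.5],
  ],
)

```text
clock: 19.97
eef_pos: [0.5054, 0.3873, 0.1017]
tool_rot: [0.855, 0.519, 0.0, -0.0]
ft_force: [-0.5, 0.1, -0.4]
grip_width: 0.0426
grasp_force: 0.0
```

```bash
python3 - <<'E'
from h import *
wfit(22,(.506,.387));p=wfit(22,(.506,.387));save(p,"w7.png",(260,140,380,300),3.7);print(proj(p,(.506,.388,.044)),proj(p,(.506,.388,.0)))
E
```

```text
20.02 [0.5058 0.3877 0.1023] tooly,tilt [-27.5   0.1] j6 2.71
wrist 22 bbox [300. 188. 336. 236.] 1-IoU,x,y [0.0425 0.505  0.39  ] yaw -28.406381333748833 n 2
20.12 [0.5059 0.3881 0.1026] tooly,tilt [-27.5   0.1] j6 2.71
wrist 22 bbox [299. 189. 336. 236.] 1-IoU,x,y [0.0466 0.5051 0.3899] yaw -29.62820181626323 n 2
[318.77089415 220.47878581] [318.58810311 202.40707794]
```

View pics/w7.png

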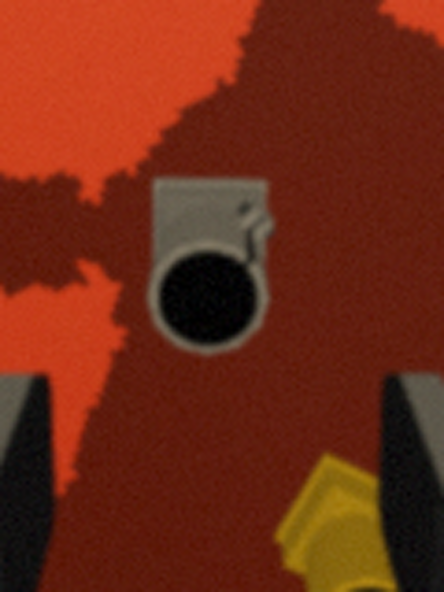

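The crop shows the grey 22's sides parallel to the tool, with the neck at (316,220) px as predicted. I'll descend and grip.

drive_tool(
  increments=[
    [[0,1,-12],[0,0,0],0.5],
    [[0,0,-20],[0,0,0],0.5],
    [[0,0,-20],[0,0,0],0.5],
    [[0,0,-15],[0,0,0],0.5],
    [[0,0,-9],[0,0,0],0.5],
    [[0,0,-4],[0,0,0],0.5],
    [[0,0,0],[0,0,0],0.5],
    [[0,0,0],[0,0,0],0.2],
  ],
)

```text
clock: 20.83
eef_pos: [0.5057, 0.3891, 0.0222]
tool_rot: [0.855, 0.518, 0.001, -0.0]
ft_force: [0.8, -0.3, -0.6]
grip_width: 0.0319
grasp_force: 0.0
```

drive_tool(
  increments=[
    [[0,0,0],[0,0,0],0],
    [[0,0,0],[0,0,0],0],
    [[0,0,0],[0,0,0],0],
    [[0,0,0],[0,0,0],0],
  ],
)

```text
clock: 21.17
eef_pos: [0.5061, 0.3894, 0.0228]
tool_rot: [0.855, 0.518, 0.001, -0.0]
ft_force: [0.6, 0.3, 4.3]
grip_width: 0.0198
grasp_force: 58.9
```

drive_tool(
  increments=[
    [[0,0,15],[0,0,0],0],
    [[0,0,30],[0,0,0],0],
    [[0,0,35],[0,0,0],0],
    [[-2,-10,30],[0,0,3],0],
    [[-4,-30,10],[0,0,3],0],
    [[-4,-34,0],[0,0,4],0],
    [[-4,-34,0],[0,0,4],0],
    [[-4,-34,0],[0,0,4],0],
  ],
)

```text
clock: 21.83
eef_pos: [0.4867, 0.2454, 0.1417]
tool_rot: [0.762, 0.647, 0.0, 0.0]
ft_force: [0.9, -0.8, -0.3]
grip_width: 0.0201
grasp_force: 58.7
```

drive_tool(
  increments=[
    [[-4,-34,0],[0,0,4],0],
    [[-4,-34,0],[0,0,4],0],
    [[-4,-34,0],[0,0,4],0],
    [[-4,-34,0],[0,0,3],0],
    [[-2,-25,0],[0,0,0],0],
    [[-2,-18,0],[0,0,0],0],
    [[0,0,0],[0,0,0],0],
    [[0,0,0],[0,0,0],0],
  ],
)

```text
clock: 22.5
eef_pos: [0.467, 0.067, 0.1415]
tool_rot: [0.674, 0.739, 0.0, -0.0]
ft_force: [0.4, 0.1, -0.2]
grip_width: 0.0198
grasp_force: 58.7
```

```bash
python3 - <<'E'
from h import *
w=camera("wrist");o=get_obs();print(o["clock"],o["eef_pos"].round(4),yawy(o),o["grasp_force"])
save(w,"w8.png")
E
```

```text
22.55 [0.4672 0.0677 0.1414] (np.float64(5.390891449326972), np.float64(0.03710010280923592)) 58.67129981517792
```

View pics/w8.png

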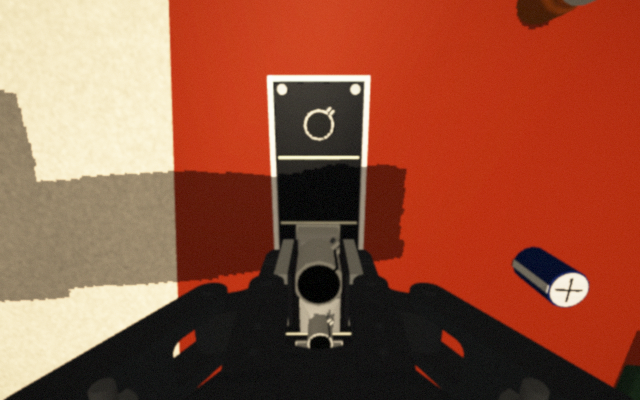

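The 22 hangs square over its bay, with the 14 clear at (319,124) px. Lowering now.

drive_tool(
  increments=[
    [[0,0,-15],[0,0,0],0],
    [[0,0,-25],[0,0,0],0],
    [[0,0,-25],[0,0,0],0],
    [[0,0,-20],[0,0,0],0],
    [[0,0,-13],[0,0,0],0],
    [[0,0,-7],[0,0,0],0],
    [[0,0,-3],[0,0,0],0],
    [[0,0,-2],[0,0,0],0],
  ],
)

```text
clock: 23.22
eef_pos: [0.4674, 0.0685, 0.0312]
tool_rot: [0.672, 0.74, 0.0, -0.0]
ft_force: [0.1, -0.2, -1.6]
grip_width: 0.0198
grasp_force: 58.7
```

drive_tool(
  increments=[
    [[0,0,-1],[0,0,0],0],
    [[0,0,-1],[0,0,0],0],
    [[0,0,-1],[0,0,0],0],
    [[0,0,0],[0,0,0],0],
  ],
)

```text
clock: 23.55
eef_pos: [0.4679, 0.0682, 0.0307]
tool_rot: [0.673, 0.74, 0.001, 0.0]
ft_force: [-4.4, 0.0, 11.9]
grip_width: 0.02
grasp_force: 60.0
```

Contact is confirmed. Release, rise, then back away sideways so the top camera can see the rack.

drive_tool(
  increments=[
    [[0,0,0],[0,0,0],0.3],
    [[0,0,0],[0,0,0],0.5],
    [[0,0,0],[0,0,0],0.5],
    [[0,0,3],[0,0,0],0.5],
    [[0,0,15],[0,0,0],0.5],
    [[0,0,30],[0,0,0],0.5],
    [[0,0,35],[0,0,0],0.5],
    [[0,0,35],[0,0,0],0.5],
  ],
)

```text
clock: 24.22
eef_pos: [0.4663, 0.0675, 0.1472]
tool_rot: [0.673, 0.74, -0.001, -0.001]
ft_force: [0.5, 0.4, -0.1]
grip_width: 0.0428
grasp_force: 0.0
```

drive_tool(
  increments=[
    [[0,15,15],[0,0,0],0.5],
    [[0,35,10],[0,0,0],0.5],
    [[0,35,10],[0,0,0],0.5],
    [[0,35,10],[0,0,0],0.5],
    [[0,35,0],[0,0,0],0.5],
    [[0,35,0],[0,0,0],0.5],
    [[0,35,0],[0,0,0],0.5],
    [[0,35,0],[0,0,0],0.5],
  ],
)

```text
clock: 24.88
eef_pos: [0.4668, 0.3293, 0.1915]
tool_rot: [0.673, 0.74, 0.0, 0.0]
ft_force: [0.6, -0.8, 0.4]
grip_width: 0.0426
grasp_force: 0.0
```

drive_tool(
  increments=[
    [[0,35,0],[0,0,0],0.5],
    [[0,20,0],[0,0,0],0.5],
    [[0,0,0],[0,0,0],0.5],
    [[0,0,0],[0,0,0],0.5],
  ],
)

```text
clock: 25.22
eef_pos: [0.4666, 0.3836, 0.1906]
tool_rot: [0.672, 0.741, -0.001, 0.0]
ft_force: [-0.3, 0.9, 0.1]
grip_width: 0.0427
grasp_force: 0.0
```

```bash
python3 - <<'E'
from h import *
x,y,a=.4757,-.0214,.096;c,s=np.cos(a),np.sin(a)
for n in("top","scene"):
    p=camera(n);L=silhouettes("nozzle_22",p)
    for k,yy in((14,.15),(22,.09),(30,.03),(38,-.03),(46,-.09),(54,-.15)):
        xy=np.array([x-s*yy,y+c*yy])
        e,d=min(((np.linalg.norm(atz(p,np.argwhere(d["region"])[:,::-1].mean(0),.033)[:2]-xy),d) for d in L),key=lambda t:t[0])
        if e>.03: print(n,k,"missed");continue
        f=fit([(p,d["region"].astype(np.float32))],parts(k),*xy,z=.008,yaws=[a,a+.4,a-.4]);q=np.array(f[1:3])-xy
        print(n,k,"err mm along,across",(1000*(-s*q[0]+c*q[1])).round(1),(1000*(c*q[0]+s*q[1])).round(1),"yaw err",((np.degrees(f[3]-a)+45)%90-45).round(1),"cost",round(f[0],3))
    if n=="top": t=p
    else: sc=p
z=lambda p,b,h:cv2.resize(p["image"][b[1]:b[3],b[0]:b[2],::-1],(760,h),interpolation=cv2.INTER_CUBIC)
cv2.imwrite("pics/end.png",np.vstack([z(t,(225,210,410,280),288),z(sc,(262,160,416,245),310)]))
E
```

```text
top 14 err mm along,across -1.9 0.5 yaw err 16.9 cost 0.254
top 22 err mm along,across -2.1 -0.0 yaw err 3.0 cost 0.086
top 30 err mm along,across -1.4 -0.0 yaw err -3.7 cost 0.121
top 38 err mm along,across 0.7 -0.2 yaw err -2.9 cost 0.076
top 46 err mm along,across -1.3 -0.0 yaw err 0.8 cost 0.05
top 54 err mm along,across -0.9 0.5 yaw err 2.1 cost 0.049
scene 14 err mm along,across -2.9 0.4 yaw err -11.1 cost 0.131
scene 22 err mm along,across -2.6 1.9 yaw err -10.5 cost 0.098
scene 30 err mm along,across -2.7 1.7 yaw err 1.4 cost 0.065
scene 38 err mm along,across -2.4 2.1 yaw err -3.4 cost 0.087
scene 46 err mm along,across -3.5 0.5 yaw err 2.9 cost 0.067
scene 54 err mm along,across -4.1 0.1 yaw err 3.8 cost 0.067
```

View pics/end.png

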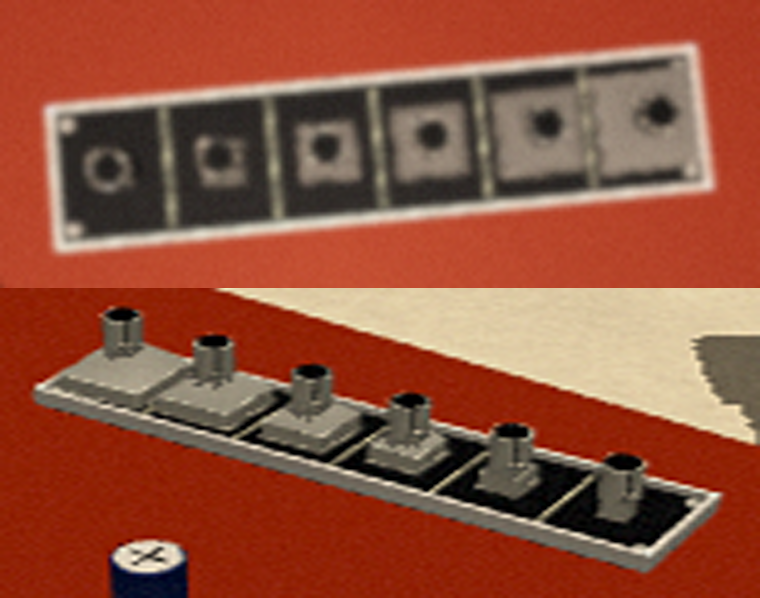

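Both views show all six upright, centred within about 3–4 mm and square, in size order. Handing in.

```bash
python3 -c "
from workcell import job_done
print(job_done())"
```

```text
the job is handed in; nothing more can be done
None
```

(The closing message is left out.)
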